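# Unpile the pipetting kit onto its footprint mats

## Robot

A 7-joint arm with a two-finger parallel gripper is mounted at the origin on a cart in front of the work surface, level with it; the furniture and walls round the work are solid. World frame = base frame: x ahead of the robot, y to its left, z up, the work surface at z = 0. Lengths are in m, angles in rad, forces in N, time in s.
With the tool pointing down it reaches from about 0.425 to 0.875 m from the base axis. Payload 4.7 kg.
Tool frame: the origin (TCP) lies midway between the tips of the shut fingers; the grasp point (between the pads) lies grip_depth behind it (grip_depth is the distance from the TCP to the grasp point, in m); y points along the fingers, z is the direction in which the jaws open and shut, and the axes are right-handed (so a half turn about y gives the same grasp; the last joint's range is limited). The gripper opens to 85 mm and grips with 20 to 120 N. Pads are 22 mm wide; open, the fingers measure 114 mm over their backs; the gripper's body (76 mm by 85 mm) begins 54 mm behind the grasp point. The pads swing forward as they close: fully open they stand 13 mm farther back than shut.
Start: joints at [-1.193, 0.321, -0.07, 1.45, 0.023, 1.371, -0.057], TCP at [0.231, 0.607, 0.231] pointing down, gripper open.
Joint ranges: [-2.86, 2.86], [-0.3, 2.09], [-1.38, 1.24], [0.06, 2.45], [-1.56, 4.7], [0.09, 2.05], [-2.69, 2.69]. Speed limits (rad/s): [2.57, 2.57, 3.14, 3.14, 3.14, 3.14, 3.14].

## Interface

Orientations are given as a unit quaternion [w, x, y, z].
In Python, from workcell import get_state, grab_frame, close_job, look_for, trace, mark_of, grip_depth gives the robot as it stands.
- The arm moves only by the tool apply_moves, never from a script. Its argument "steps" is a list that holds one entry, the list of rows, each a list of 7 numbers: the opening in per cent of the stroke, from 0 (shut) to 100 (fully open), then the shift along the tool's x, y, z in mm, then the turn, a rotation vector about the tool's x, y, z in degrees. In form: [[[grip, x, y, z, ax, ay, az], ...]]. A call has 1 to 12 rows; each row is the pose to reach, as a shift and turn from the pose commanded when the call began, along the tool's axes at that moment; what a row does not reach only later rows make up. A row lasts 1/12 s, in which the tool goes at most 41.7 mm and 7.16 degrees, less where a joint would pass 70% of its speed; a pose out of reach is approached as far as the arm can. A call with a gripper value outside its range is refused whole. The fingers move at their own pace and stop on an object; "force" is the grip in N (left out, the last holds). Time passes only in rows, so rows that repeat a pose let the fingers close. It gives the time, the measured TCP pose, the force and the opening at its end, in the units of the state.
- get_state(): the state, without advancing time (a new reading comes with each control period).
- grab_frame(name): name is "scene" or "top" or "wrist"; returns a dict with "pixels" (480x640x3 uint8, red, green, blue), "mtx" (3x3 intrinsics, pixels), "view" (4x4, takes a point from world to camera coordinates). Camera axes: x right, y down, z forward; pixel columns grow to the right and rows downward; lengths in m; the calibration is good to about 2 mm. The wrist camera is an equidistant fisheye: a pixel r from the principal point sees the ray r / f radians off the axis. A picture is of the moment at which its call begins. There is no depth.
- close_job(): hands the job in, once; it reports no verdict.
Trained networks look in a picture, given as the dict that the camera call returned (one of the last four; its "shot" number tells which), for a name from the list of things; names that differ only in an ending like _2 or _b are one class to them, and where a whole thing is asked for, a point or a joint stands for the part that bears it (a point fixed in the world has none). Each returns a list of dicts, best first, with "conf" (0 to 1); they miss things now and then, are a little off and sometimes report something else, mostly with a low value. They report only what shows in the picture. A call takes as long as a camera call. They do not tell look-alikes from the thing itself.
- look_for(picture, target): "centre" ([column, row] in pixels, amid what is visible of it).
- trace(picture, target): "region" (480x640 bool, what is visible of it) and "centre" ([column, row] in pixels, amid what is visible of it).
- mark_of(picture, target): "centre" ([column, row] in pixels: a listed point, or the origin of a listed thing).
The state is a dict: "time_s": time; "qpos": joint angles; "qd": joint speeds; "joint_torque": joint torques, N m; "ee_pos": TCP position; "eef_rot": TCP orientation; "ft_force": force on the tool from outside, world axes, zero at the start; "torque": the same for the moment, N m; "finger_gap": finger opening in m.
Only numpy, scipy, OpenCV 4.12 (cv2) and the standard library are available. Lean on these libraries where they do the work, as an engineer would, in place of code of your own. Each camera call takes 0.05 s, during which the arm holds its last target. There are 200 camera calls.

## Task

Someone has piled the pipetting kit on the tip box: take the pile apart from the top, one thing at a time, and stand each thing upright in the middle of the white footprint of its own mat: the white bottle with the blue cap on the green mat, the small brown dropper bottle on the orange mat, the timer on the black mat and the tip box on the blue mat. Lay the timer and the tip box squarely along their footprints. Do not tip anything over, do not move the timer or the tip box while something still stands on it, and leave the calculator and the marker where they are.

Things in the scene. Friction and masses are not known exactly. Their poses are not given: they have to be found in the camera images.
- tips: pipette tip box, blue body with a clear hinged lid that stays shut (it cannot open), 62 mm (x) by 118 mm (y), 71 mm high, about 0.2 kg; the bottom of the pile. At the middle of its -x long side a small catch, 22 mm wide, stands out 5 mm at 47 to 50 mm height, so it is 67 mm across there. Origin: centre of its underside; y along its length, z up. Its flat lid carries the timer towards its -y end and the dropper bottle towards its +y end.
- bench_timer: grey bench timer with a display, two dark buttons and a red one, 58 mm (x) by 64 mm (y), its flat faces 18 mm apart (20 mm over the buttons); lies flat on the lid of the tip box, near its -y end, and carries the white bottle. Origin: centre of its underside; z up.
- white_bottle: whitish, partly see-through round reagent bottle with a blue cap, body 43 mm in diameter up to about 76 mm height, cap 25 mm in diameter, 95 mm high in all, about 0.11 kg; stands upright on the timer at the top of the pile. Origin: centre of its underside; z up.
- dropper: small brown round dropper bottle with a black dropper cap, body 33 mm in diameter up to 55 mm height, collar 19 mm and teat 13 mm in diameter, 88 mm high in all, about 0.06 kg; stands upright on the lid of the tip box beside the timer, its axis about 63 mm from that of the white bottle, with some 15 mm between it and the timer. Origin: centre of its underside; z up.
- blue_mat: place of the tip box: blue mat 90 mm (x) by 146 mm (y) with a white rectangle 70 by 126 mm in its middle, long side along y; fixed flat on the desk, 3 mm thick. Origin: centre of its underside (its top is 3 mm higher); z up
- black_mat: place of the timer: black mat 94 mm (x) by 100 mm (y) with a white, nearly square footprint 66 by 72 mm in its middle; fixed flat on the desk, 3 mm thick. Origin: centre of its underside (its top is 3 mm higher); z up
- green_mat: place of the white bottle: green square mat, 86 mm, with a white disc 52 mm in diameter in its middle; fixed flat on the desk, 3 mm thick. Origin: centre of its underside (its top is 3 mm higher); z up
- orange_mat: place of the dropper bottle: orange square mat, 76 mm, with a white disc 40 mm in diameter in its middle; fixed flat on the desk, 3 mm thick. Origin: centre of its underside (its top is 3 mm higher); z up
- calc: bystander: loose pocket calculator lying behind the work, 140 by 82 mm, 16 mm high. Origin: centre of its underside; x along its length.
- marker: bystander: loose white and red marker pen lying near the front edge of the desk, 132 mm (y) by 14 mm, 15 mm high. Origin: centre of its underside; y along its length.
There are look-alikes about, which are no part of the job. What is shaped like the dropper but red is not meant.

How it is judged:
At the end, for the whole second after the job is handed in: Each thing stands on its own mat, its centre within 12 mm of the mat's centre, upright (within 0.1 rad), released and at rest; the tip box lies along its rectangle and the timer square to its footprint (any of its four ways round), each within 0.2 rad (horizontal distance between white_bottle and green_mat below 0.012 m and z of white_bottle in the frame of green_mat between 0 and 0.008 m and angle between each of white_bottle, dropper, bench_timer, tips's own z axis and vertical below 0.1 rad and linear speed of each of white_bottle, dropper, bench_timer, tips below 0.02 m/s and angular speed of each of white_bottle, dropper, bench_timer, tips below 0.2 rad/s and horizontal distance between dropper and orange_mat below 0.012 m and z of dropper in the frame of orange_mat between 0 and 0.008 m and horizontal distance between bench_timer and black_mat below 0.012 m and z of bench_timer in the frame of black_mat between 0 and 0.008 m and horizontal distance between tips and blue_mat below 0.012 m and z of tips in the frame of blue_mat between 0 and 0.008 m and angle between the x axis of tips and the x axis of blue_mat, either way round below 0.2 rad and (angle between the x axis of bench_timer and the x axis of black_mat, either way round below 0.2 rad or angle between the x axis of bench_timer and the y axis of black_mat, either way round below 0.2 rad)); the robot touches nothing.
It fails at once if the tip box is moved (more than 30 mm) while the timer or the dropper bottle still stands on it (distance of tips from where it was at the start of the episode above 0.03 m and ((z of bench_timer in the frame of tips between 0.065 and 0.077 m and horizontal distance between bench_timer and tips below 0.06 m) or (z of dropper in the frame of tips between 0.065 and 0.077 m and horizontal distance between dropper and tips below 0.065 m))).
It fails at once if the timer is moved (more than 30 mm) while the white bottle still stands on it (distance of bench_timer from where it was at the start of the episode above 0.03 m and (z of white_bottle in the frame of bench_timer between 0.012 and 0.024 m and horizontal distance between white_bottle and bench_timer below 0.035 m)).
It fails at once if a bottle, the timer or the tip box is tipped over (more than about 35 degrees) (angle between any of white_bottle, dropper, bench_timer, tips's own z axis and vertical above 0.6 rad).
It fails at once if the calculator or the marker is pushed away (more than 30 mm) (distance of any of calc, marker from where it was at the start of the episode above 0.03 m).
It also fails if it takes over 106 s, if anything falls off the work surface, if the arm or the gripper's body presses on something with over 40 N, if the wrist force passes 120 N, or if a joint passes its speed limit or range.

## Working session

There is one attempt and no reset: what is moved stays moved. The work goes in short steps, Python scripts to look and compute and a tool call to move; the robot and the scene stay as the last step left them, time stands still between calls to the robot, and variables do not carry over. Pictures are saved under pics/ and viewed, about 12 in all and at most 16, crops included, and the job is handed in when it is done.

Besides the shell and the picture viewer there is one more tool, called after "Emit:" by a JSON object that holds its "fn" and its "kwargs". apply_moves: Moves the arm, as the interface text tells. Its arguments: {"type":"object","properties":{"steps":{"type":"array","items":{"type":"array","items":{"type":"array","items":{"type":"number"}}}},"force":{"type":"number"}},"required":["steps"]}

```bash
mkdir -p pics; ls; cat > h.py <<'E'
import numpy as np, cv2
from workcell import *
from scipy.spatial.transform import Rotation as R
def save(f,n,crop=None,k=1):
    p=f["pixels"][...,::-1].copy()
    if crop: p=p[crop[1]:crop[3],crop[0]:crop[2]]
    if k!=1: p=cv2.resize(p,None,fx=k,fy=k,interpolation=cv2.INTER_CUBIC)
    cv2.imwrite("pics/"+n,p)
def ray(f,uv):
    K=f["mtx"];V=f["view"];d=np.linalg.inv(K)@[uv[0],uv[1],1]
    Rm=V[:3,:3];return -Rm.T@V[:3,3],Rm.T@d
def atz(f,uv,z):
    o,d=ray(f,uv);return o+d*(z-o[2])/d[2]
def proj(f,p):
    c=f["view"]@np.r_[p,1];q=f["mtx"]@c[:3];return q[:2]/q[2]
def tool():
    s=get_state();q=s["eef_rot"];return np.array(s["ee_pos"]),R.from_quat([q[1],q[2],q[3],q[0]]).as_matrix(),s
E
python3 - <<'E'
from h import *
p,Rm,s=tool();print(p,Rm.round(3),s["finger_gap"],s["time_s"],grip_depth if not callable(grip_depth) else grip_depth())
for n in ("scene","top"):
    f=grab_frame(n);save(f,n+"0.png");print(n,(-f["view"][:3,:3].T@f["view"][:3,3]).round(3))
    for t in ("tips","bench_timer","white_bottle","dropper","blue_mat","black_mat","green_mat","orange_mat","calc","marker"):
        r=mark_of(f,t);print(t,[(np.round(a["centre"]).tolist(),round(a["conf"],2),atz(f,a["centre"],{"bench_timer":.071,"dropper":.071,"white_bottle":.089}.get(t,0)).round(3)[:2].tolist()) for a in r[:3]])
E
```

```text
pics
[0.23110332 0.60694491 0.23021852] [[ 0.935 -0.001  0.356]
 [-0.356 -0.002  0.935]
 [ 0.    -1.    -0.002]] 0.08537362990038183 0.0 0.0187
scene [-0.321  0.587  0.537]
tips [([357.0, 244.0], 0.62, [0.576, -0.145]), ([298.0, 252.0], 0.33, [0.621, 0.022]), ([194.0, 320.0], 0.16, [0.465, 0.362])]
bench_timer [([338.0, 249.0], 0.74, [0.457, 0.009]), ([398.0, 265.0], 0.49, [0.322, -0.054])]
white_bottle [([337.0, 242.0], 0.9, [0.461, 0.009]), ([294.0, 249.0], 0.25, [0.481, 0.113])]
dropper [([361.0, 263.0], 0.87, [0.373, 0.007]), ([320.0, 255.0], 0.84, [0.457, 0.061]), ([289.0, 298.0], 0.66, [0.333, 0.214])]
blue_mat [([259.0, 282.0], 0.96, [0.531, 0.182]), ([423.0, 241.0], 0.67, [0.488, -0.311])]
black_mat [([356.0, 243.0], 0.7, [0.581, -0.144]), ([398.0, 267.0], 0.65, [0.411, -0.146])]
green_mat [([196.0, 320.0], 0.97, [0.466, 0.359]), ([353.0, 243.0], 0.58, [0.586, -0.139])]
orange_mat [([422.0, 243.0], 0.69, [0.482, -0.299])]
calc [([297.0, 253.0], 0.96, [0.614, 0.027])]
marker [([396.0, 264.0], 0.6, [0.424, -0.151])]
top [0.431 0.027 1.301]
tips [([311.0, 260.0], 0.85, [0.452, 0.042])]
bench_timer [([326.0, 258.0], 0.73, [0.455, 0.011])]
white_bottle [([325.0, 262.0], 0.89, [0.446, 0.012])]
dropper [([254.0, 277.0], 0.73, [0.417, 0.16]), ([294.0, 261.0], 0.69, [0.45, 0.075]), ([311.0, 261.0], 0.5, [0.45, 0.042])]
blue_mat [([247.0, 225.0], 0.66, [0.532, 0.181])]
black_mat [([393.0, 198.0], 0.69, [0.585, -0.14]), ([244.0, 225.0], 0.24, [0.531, 0.187])]
green_mat [([160.0, 264.0], 0.84, [0.449, 0.372])]
orange_mat [([471.0, 243.0], 0.94, [0.485, -0.308]), ([318.0, 180.0], 0.75, [0.628, 0.024])]
calc [([320.0, 178.0], 0.62, [0.633, 0.019])]
marker [([394.0, 279.0], 0.54, [0.409, -0.139])]
```

View pics/scene0.png

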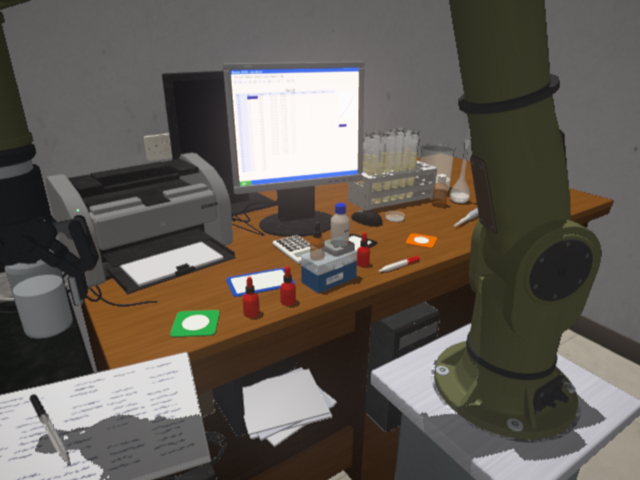

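View pics/top0.png

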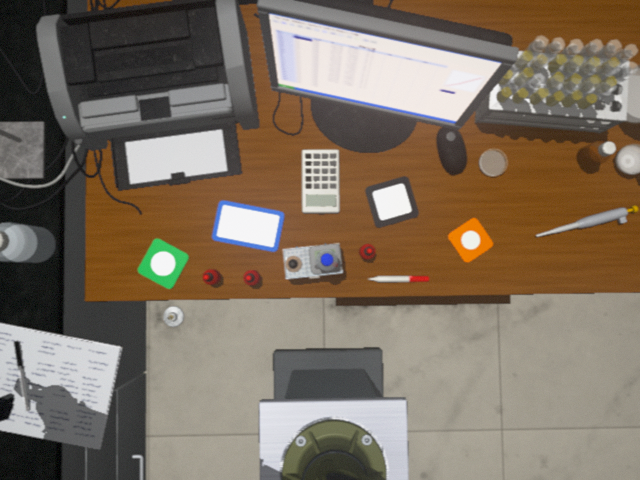

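The pictures show the pile at top-view (313,262), with the blue-capped bottle at (326,260) and the brown dropper at (293,264). Three red dropper look-alikes stand at (368,253), (252,278) and (212,277), and there is a brown bottle in the background at (602,150). The dropper meant is the brown one on the tip box. I'll confirm that in a crop while measuring the mats and the pile.

```bash
python3 - <<'E'
from h import *
f=grab_frame("top");g=grab_frame("scene")
a=cv2.resize(f["pixels"][220:300,190:390],None,fx=4,fy=4,interpolation=cv2.INTER_CUBIC)
b=cv2.resize(g["pixels"][190:310,230:430],None,fx=2.5,fy=2.5,interpolation=cv2.INTER_CUBIC)
b=np.pad(b,((0,0),(0,300),(0,0)))
cv2.imwrite("pics/crop1.png",np.vstack([a,b[:280]])[...,::-1])
px=f["pixels"].astype(int)
seeds={"green":(162,264),"orange":(471,240),"black":(393,200),"blue":(247,225)}
for n,(u,v) in seeds.items():
    w=40;sub=px[v-w:v+w,u-w:u+w];m=((sub.min(2)>150)&(sub.max(2)-sub.min(2)<40)).astype(np.uint8)
    k,l,st,ce=cv2.connectedComponentsWithStats(m);i=l[w,w]
    c=max(cv2.findContours((l==i).astype(np.uint8),0,1)[0],key=cv2.contourArea)[:,0]+[u-w,v-w]
    W=np.array([atz(f,q,.003)[:2] for q in c])*1000
    r=cv2.minAreaRect(W.astype(np.float32));cen=ce[i]+[u-w,v-w]
    print(n,atz(f,cen,.003)[:2].round(4),"rect",np.round(r[0],1),np.round(r[1],1),round(r[2],1))
for t in ("white_bottle","dropper","bench_timer","tips"):
    for q in trace(f,t)[:2]:
        ys,xs=np.nonzero(q["region"]);print(t,round(q["conf"],2),xs.min(),xs.max(),ys.min(),ys.max(),q["region"].sum())
# cap: blue saturated
sub=px[240:280,305:345];m=(sub[...,2]>sub[...,0]+60)&(sub[...,2]>sub[...,1]+50);ys,xs=np.nonzero(m);c=(xs.mean()+305,ys.mean()+240)
print("cap",c,m.sum(),atz(f,c,.184))
E
```

```text
green [0.4508 0.3647] rect [450.9 364.7] [50.1 47.7] 89.1
orange [ 0.491  -0.3069] rect [ 491.  -306.9] [36.9 35.9] 43.6
black [ 0.578  -0.1365] rect [ 578.1 -136.5] [68.  74.2] 15.1
blue [0.5297 0.1793] rect [529.9 179.4] [126.5  70. ] 78.1
white_bottle 0.56 317 336 250 270 339
white_bottle 0.45 309 342 244 274 536
dropper 0.72 286 302 256 270 192
dropper 0.66 244 260 270 285 203
bench_timer 0.73 309 341 244 274 475
tips 0.87 283 341 247 278 647
cap (np.float64(326.48818897637796), np.float64(259.11811023622045)) 127 [0.45048216 0.01097354 0.184     ]
```

View pics/crop1.png

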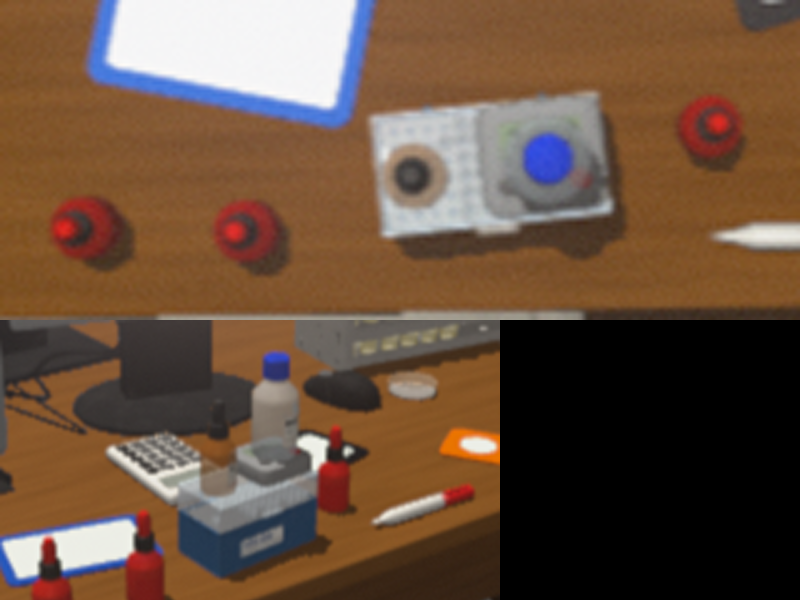

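The crop confirms it: the brown dropper is on the lid at top (293,264), the catch faces the robot, and all the look-alikes are red. Next I'll compute the remaining positions and the first move.

```bash
cat >> h.py <<'E'
def go(*targets):
    "targets: (x,y,z,jaw azimuth deg) -> row numbers from the present pose"
    p,Rm,s=tool()
    for x,y,z,a in targets:
        cur=np.degrees(np.arctan2(Rm[1,2],Rm[0,2]));d=(a-cur+90)%180-90; a=cur+d
        c,q=np.cos(np.radians(a)),np.sin(np.radians(a))
        T=np.array([[q,0,c],[-c,0,q],[0,-1,0]])
        rv=np.degrees(R.from_matrix(Rm.T@T).as_rotvec())
        sh=Rm.T@(np.array([x,y,z])-p)*1000
        print("shift",sh.round(1),"rot",rv.round(1))
    print("now",p.round(4),"az",round(cur,1),"q",np.round(s["qpos"],2),"gap",round(s["finger_gap"],4),"t",round(s["time_s"],2),"F",np.round(s["ft_force"],1))
E
python3 - <<'E'
from h import *
f=grab_frame("top")
C=lambda u,v:(190+(u+.5)/4-.5,220+(v+.5)/4-.5)
print("box",[atz(f,C(*c),.071)[:2].round(3) for c in((372,115),(600,93),(612,212),(385,237))])
print("drop",atz(f,C(413,175),.157)[:2])
go((.450,.011,.25,3),(.450,.011,.127,3))
E
```

```text
box [array([0.476, 0.1  ]), array([ 0.486, -0.018]), array([ 0.424, -0.023]), array([0.413, 0.094])]
drop [0.44382618 0.0751856 ]
shift [ 416.6  -18.7 -479.6] rot [-0.  66.2 -0. ]
shift [ 416.6  104.3 -479.6] rot [-0.  66.2 -0. ]
now [0.2313 0.6075 0.2314] az 69.2 q [-1.19  0.32 -0.07  1.45  0.02  1.37 -0.06] gap 0.0852 t 1.45 F [0.1 0.4 0.8]
```

Emit:
{"fn": "apply_moves", "kwargs": {"steps": [[[100,415,-19,-480,0,66,0],[100,415,-19,-480,0,66,0],[100,415,-19,-480,0,66,0],[100,415,-19,-480,0,66,0],[100,415,-19,-480,0,66,0],[100,415,-19,-480,0,66,0],[100,415,-19,-480,0,66,0],[100,415,-19,-480,0,66,0],[100,415,-19,-480,0,66,0],[100,415,-19,-480,0,66,0],[100,415,-19,-480,0,66,0],[100,415,-19,-480,0,66,0]]], "force": 40}}

```text
time_s: 2.45
ee_pos: [0.4026, 0.1358, 0.2467]
eef_rot: [0.514, -0.513, 0.486, -0.486]
ft_force: [1.7, 0.0, 0.5]
finger_gap: 0.0854
```

```bash
python3 -c "
from h import *
go((.450,.011,.25,3),(.450,.011,.127,3))"
```

```text
shift [127.2  -3.4  40.5] rot [-0.1  0.2 -0.1]
shift [127.4 119.6  40.3] rot [-0.1  0.2 -0.1]
now [0.4026 0.1358 0.2467] az 3.2 q [-0.8  -0.2   0.36  1.96  0.07  1.37 -0.4 ] gap 0.0854 t 2.45 F [1.7 0.  0.5]
```

Emit:
{"fn": "apply_moves", "kwargs": {"steps": [[[100,124,-3,40,0,0,0],[100,124,-3,40,0,0,0],[100,124,-3,40,0,0,0],[100,124,-3,40,0,0,0],[100,124,-3,40,0,0,0],[100,124,-3,40,0,0,0]]]}}

```text
time_s: 2.95
ee_pos: [0.4488, 0.0169, 0.2493]
eef_rot: [0.514, -0.513, 0.486, -0.486]
ft_force: [0.5, 0.4, -0.8]
finger_gap: 0.0856
```

```bash
python3 -c "
from h import *
go((.450,.011,.127,3))
f=grab_frame('wrist');save(f,'w1.png');print(f['mtx'])"
```

```text
shift [  6.  122.3   0.9] rot [ 0.   0.1 -0.1]
now [0.4488 0.0169 0.2493] az 3.1 q [-0.7  -0.16  0.54  1.91  0.08  1.37 -0.12] gap 0.0856 t 2.95 F [ 0.5  0.4 -0.8]
[[371.64829954   0.         319.19126678]
 [  0.         371.64829954 237.13857426]
 [  0.           0.           1.        ]]
```

View pics/w1.png

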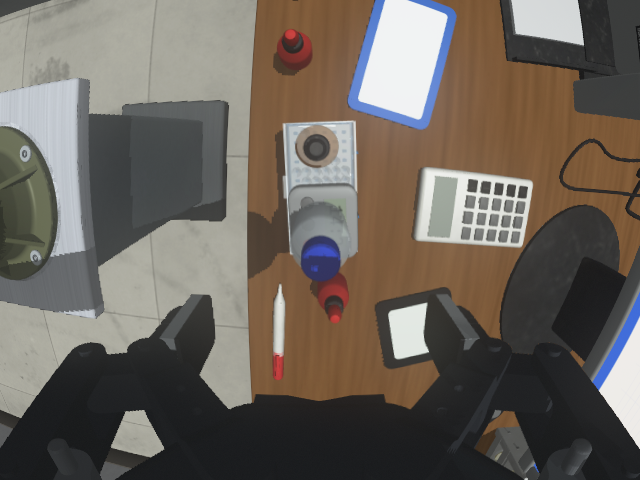

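The wrist view shows the pile as expected: cap at (321,258), dropper teat at (317,148), jaws across the box. I'll descend on the bottle body.

Emit:
{"fn": "apply_moves", "kwargs": {"steps": [[[100,5,40,1,0,0,0],[100,5,80,1,0,0,0],[100,5,105,1,0,0,0],[100,5,122,1,0,0,0],[100,5,122,1,0,0,0],[30,5,122,1,0,0,0],[30,5,122,1,0,0,0],[30,5,122,1,0,0,0],[30,5,122,1,0,0,0],[30,5,122,1,0,0,0],[30,5,122,1,0,0,0],[30,5,122,1,0,0,0]]], "force": 30}}

```text
time_s: 4.0
ee_pos: [0.4511, 0.0118, 0.1288]
eef_rot: [0.514, -0.513, 0.486, -0.486]
ft_force: [-1.4, -0.2, 6.1]
finger_gap: 0.0425
```

```bash
python3 -c "
from h import *
go((.450,.011,.25,3),(.451,.365,.25,3),(.451,.365,.042,3))"
```

```text
shift [   0.6 -121.2   -0.9] rot [-0.1  0.2 -0.1]
shift [-352.8 -120.7   19.6] rot [-0.1  0.2 -0.1]
shift [-352.5   87.3   19.2] rot [-0.1  0.2 -0.1]
now [0.4511 0.0118 0.1288] az 3.2 q [-0.68 -0.05  0.59  2.07  0.03  1.11 -0.05] gap 0.0425 t 4.0 F [-1.4 -0.2  6.1]
```

Emit:
{"fn": "apply_moves", "kwargs": {"steps": [[[30,0,-30,0,0,0,0],[30,0,-70,0,0,0,0],[30,0,-100,0,0,0,0],[30,-20,-121,0,0,0,0],[30,-60,-121,3,0,0,0],[30,-100,-121,5,0,0,0],[30,-140,-121,8,0,0,0],[30,-180,-121,10,0,0,0],[30,-220,-121,12,0,0,0],[30,-260,-121,14,0,0,0],[30,-300,-121,17,0,0,0],[30,-340,-121,19,0,0,0]]]}}

```text
time_s: 5.0
ee_pos: [0.4504, 0.3538, 0.2485]
eef_rot: [0.514, -0.513, 0.486, -0.486]
ft_force: [0.0, -0.7, -1.1]
finger_gap: 0.0425
```

```bash
python3 -c "
from h import *
go((.451,.365,.25,3),(.451,.365,.044,3))
f=grab_frame('wrist');save(f,'w2.png')"
```

```text
shift [-11.1  -1.5   1.2] rot [-0.   0.2 -0. ]
shift [-11.  204.5   1.1] rot [-0.   0.2 -0. ]
now [0.4504 0.3538 0.2485] az 3.2 q [-0.96  0.15  0.27  1.63 -0.04  1.37 -0.62] gap 0.0425 t 5.0 F [ 0.  -0.7 -1.1]
```

View pics/w2.png

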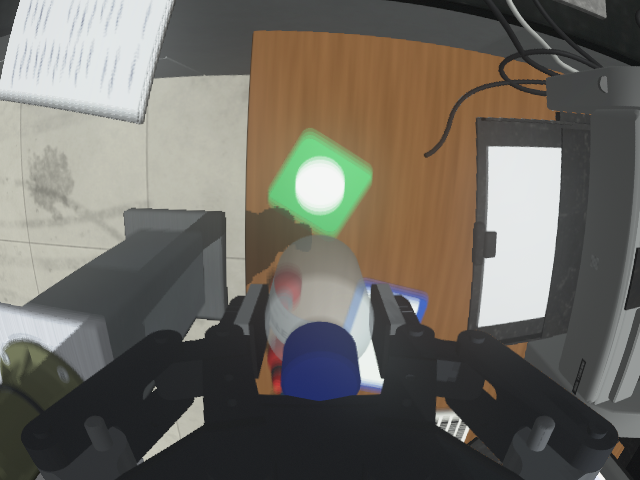

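Bottle is held upright. The green footprint is ahead at wrist (320,186). Lowering it now.

Emit:
{"fn": "apply_moves", "kwargs": {"steps": [[[30,-11,30,1,0,0,0],[30,-11,70,1,0,0,0],[30,-11,110,1,0,0,0],[30,-11,150,1,0,0,0],[30,-11,180,1,0,0,0],[30,-11,195,1,0,0,0],[30,-11,205,1,0,0,0],[30,-11,205,1,0,0,0],[30,-11,205,1,0,0,0],[30,-11,205,1,0,0,0]]]}}

```text
time_s: 5.88
ee_pos: [0.4517, 0.3633, 0.0442]
eef_rot: [0.514, -0.513, 0.486, -0.486]
ft_force: [0.2, 0.0, -1.7]
finger_gap: 0.0425
```

```bash
python3 -c "
from h import *
go((.451,.365,.0428,3),(.451,.365,.25,3),(.444,.075,.25,3),(.444,.075,.095,3))"
```

```text
shift [-1.7  1.4 -0.6] rot [-0.1  0.2 -0.1]
shift [  -2.  -205.8   -0.3] rot [-0.1  0.2 -0.1]
shift [ 287.2 -206.2  -23.2] rot [-0.1  0.2 -0.1]
shift [287.4 -51.2 -23.5] rot [-0.1  0.2 -0.1]
now [0.4517 0.3633 0.0442] az 3.2 q [-0.94  0.34  0.25  1.84 -0.1   0.97 -0.59] gap 0.0425 t 5.88 F [ 0.2  0.  -1.7]
```

Emit:
{"fn": "apply_moves", "kwargs": {"steps": [[[30,-2,1.5,-0.5,0,0,0],[55,-2,1.5,-0.5,0,0,0],[100,-2,1.5,-0.5,0,0,0],[100,-2,1.5,-0.5,0,0,0],[100,-2,1.5,-0.5,0,0,0],[100,-2,1.5,-0.5,0,0,0],[100,-2,-20,0,0,0,0],[100,-2,-60,0,0,0,0],[100,-2,-100,0,0,0,0],[100,-2,-140,0,0,0,0],[100,-2,-180,0,0,0,0],[100,-2,-206,0,0,0,0]]]}}

```text
time_s: 6.88
ee_pos: [0.4519, 0.3655, 0.2541]
eef_rot: [0.515, -0.512, 0.486, -0.486]
ft_force: [0.4, 1.6, 0.2]
finger_gap: 0.0851
```

```bash
python3 -c "
from h import *
go((.444,.075,.25,5),(.444,.075,.095,5))"
```

```text
shift [289.6   2.9 -23.8] rot [-0.2 -1.9 -0.2]
shift [290.2 157.9 -24.5] rot [-0.2 -1.9 -0.2]
now [0.4519 0.3655 0.2541] az 3.1 q [-0.97  0.16  0.27  1.61 -0.04  1.37 -0.63] gap 0.0851 t 6.88 F [0.4 1.6 0.2]
```

Emit:
{"fn": "apply_moves", "kwargs": {"steps": [[[100,41,0,-3,0,0,0],[100,82,0,-6,0,0,0],[100,123,0,-10,0,0,0],[100,164,0,-13,0,-2,0],[100,205,0,-17,0,-2,0],[100,246,0,-20,0,-2,0],[100,270,0,-23,0,-2,0],[100,289,1,-24,0,-2,0],[100,289,1,-24,0,-2,0],[100,289,1,-24,0,-2,0]]]}}

```text
time_s: 7.72
ee_pos: [0.4428, 0.0743, 0.2486]
eef_rot: [0.522, -0.521, 0.478, -0.477]
ft_force: [0.2, 0.1, -0.0]
finger_gap: 0.0854
```

```bash
python3 - <<'E'
from h import *
go((.444,.075,.095,5))
f=grab_frame('wrist');t=grab_frame('top')
def fray(f,uv):
    K=f["mtx"];d=(np.array(uv)-[K[0,2],K[1,2]])/K[0,0];th=np.hypot(*d);c=np.r_[d/th*np.sin(th),np.cos(th)]
    V=f["view"];return -V[:3,:3].T@V[:3,3],V[:3,:3].T@c
for q in mark_of(f,"dropper")[:4]:
    o,d=fray(f,q["centre"]);print("w",np.round(q["centre"]),round(q["conf"],2),(o+d*(.071-o[2])/d[2]).round(4))
for q in mark_of(t,"white_bottle")[:2]: print("t",np.round(q["centre"]),round(q["conf"],2),atz(t,q["centre"],.003).round(4))
px=t["pixels"].astype(int)[230:300,120:210];m=(px[...,2]>px[...,0]+60)&(px[...,2]>px[...,1]+50);ys,xs=np.nonzero(m);print("cap",m.sum(),atz(t,(xs.mean()+120,ys.mean()+230),.098).round(4))
E
```

```text
shift [ -0.4 153.6   1.1] rot [-0.   0.  -0.1]
now [0.4428 0.0743 0.2486] az 5.0 q [-0.75 -0.15  0.48  1.91  0.07  1.37 -0.2 ] gap 0.0854 t 7.72 F [ 0.2  0.1 -0. ]
w [329. 329.] 0.79 [ 0.4625 -0.0396  0.071 ]
w [322. 211.] 0.78 [0.445  0.0776 0.071 ]
t [162. 263.] 0.87 [0.45   0.3649 0.003 ]
cap 110 [0.4517 0.3624 0.098 ]
```

The white bottle is on its footprint, 2 mm off. The wrist view agrees on the dropper's position. Descending.

Emit:
{"fn": "apply_moves", "kwargs": {"steps": [[[100,-2,40,1,0,0,0],[100,-2,80,1,0,0,0],[100,-2,120,1,0,0,0],[100,-2,145,1,0,0,0],[100,-2,154,1,0,0,0],[100,-2,154,1,0,0,0],[20,-2,154,1,0,0,0],[20,-2,154,1,0,0,0],[20,-2,154,1,0,0,0],[20,-2,154,1,0,0,0],[20,-2,154,1,0,0,0],[20,-2,154,1,0,0,0]]], "force": 25}}

```text
time_s: 8.92
ee_pos: [0.4445, 0.0775, 0.0957]
eef_rot: [0.523, -0.521, 0.477, -0.477]
ft_force: [-2.1, 0.8, 6.2]
finger_gap: 0.032
```

```bash
python3 -c "
from h import *
go((.444,.075,.25,5),(.491,-.307,.25,-32),(.491,-.307,.03,-32))"
```

```text
shift [   2.2 -154.3   -0.4] rot [-0.1  0.2 -0.1]
shift [ 386.9 -154.8   12.1] rot [-0.1 37.2 -0.1]
shift [387.2  65.2  11.6] rot [-0.1 37.2 -0.1]
now [0.4445 0.0775 0.0957] az 5.2 q [-0.74  0.    0.51  2.1  -0.    1.03 -0.13] gap 0.032 t 8.92 F [-2.1  0.8  6.2]
```

Emit:
{"fn": "apply_moves", "kwargs": {"steps": [[[20,0,-30,0,0,0,0],[20,0,-70,0,0,0,0],[20,0,-110,0,0,0,0],[20,20,-140,0,0,0,0],[20,60,-150,2,0,0,0],[20,100,-150,3,0,0,0],[20,140,-150,5,0,0,0],[20,180,-150,6,0,0,0],[20,220,-150,7,0,0,0],[20,260,-150,8,0,0,0],[20,300,-150,10,0,0,0],[20,340,-150,11,0,0,0]]]}}

```text
time_s: 9.92
ee_pos: [0.4853, -0.2623, 0.2449]
eef_rot: [0.523, -0.522, 0.476, -0.477]
ft_force: [-0.0, 0.1, -0.1]
finger_gap: 0.0322
```

```bash
python3 - <<'E'
from h import *
go((.491,-.307,.245,5),(.491,-.307,.0285,5))
f=grab_frame('wrist');save(f,'w3.png')
def fray(f,uv):
    K=f["mtx"];d=(np.array(uv)-[K[0,2],K[1,2]])/K[0,0];th=np.hypot(*d);c=np.r_[d/th*np.sin(th),np.cos(th)]
    V=f["view"];return -V[:3,:3].T@V[:3,3],V[:3,:3].T@c
for n in("orange_mat","black_mat"):
  for q in mark_of(f,n)[:2]:
    o,d=fray(f,q["centre"]);print(n,np.round(q["centre"]),round(q["conf"],2),(o+d*(.003-o[2])/d[2]).round(4))
E
```

```text
shift [45.1 -0.1  1.7] rot [-0.1  0.2 -0. ]
shift [ 45.1 216.4   1.2] rot [-0.1  0.2 -0. ]
now [ 0.4853 -0.2623  0.2449] az 5.2 q [-0.42  0.14  0.96  1.71 -0.12  1.35  0.65] gap 0.0322 t 9.92 F [-0.   0.1 -0.1]
orange_mat [324. 244.] 0.7 [ 0.4952 -0.3081  0.003 ]
orange_mat [256.  86.] 0.25 [ 0.4091 -0.1461  0.003 ]
black_mat [416.  91.] 0.71 [ 0.5752 -0.1343  0.003 ]
```

View pics/w3.png

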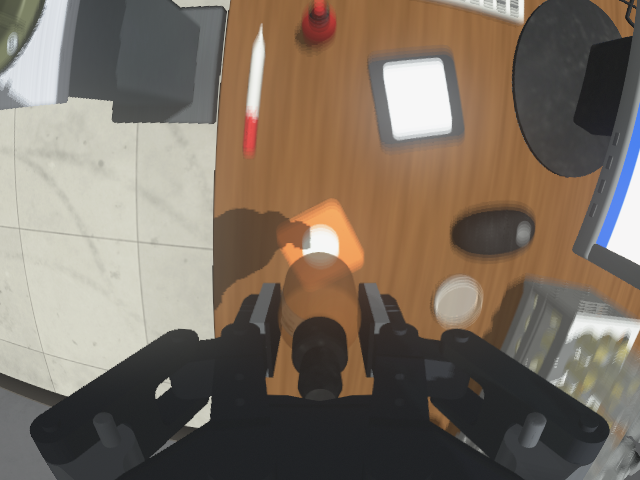

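Dropper is held upright, with the orange footprint at wrist (321,243). Lowering it now.

Emit:
{"fn": "apply_moves", "kwargs": {"steps": [[[20,30,0,1,0,0,0],[20,45,30,2,0,0,0],[20,45,70,2,0,0,0],[20,45,110,2,0,0,0],[20,45,150,2,0,0,0],[20,45,185,2,0,0,0],[20,45,205,2,0,0,0],[20,45,216,2,0,0,0],[20,45,216,2,0,0,0],[20,45,216,2,0,0,0],[20,45,216,2,0,0,0]]]}}

```text
time_s: 10.98
ee_pos: [0.4923, -0.3045, 0.0291]
eef_rot: [0.523, -0.522, 0.476, -0.477]
ft_force: [-0.1, 0.1, -0.0]
finger_gap: 0.0325
```

```bash
python3 -c "
from h import *
go((.491,-.307,.0277,5),(.491,-.307,.25,5))"
```

```text
shift [ 2.3  1.4 -1.5] rot [-0.1  0.2 -0. ]
shift [   2.3 -220.9   -1.1] rot [-0.1  0.2 -0. ]
now [ 0.4923 -0.3045  0.0291] az 5.2 q [-0.19  0.47  0.85  1.87 -0.42  0.99  0.94] gap 0.0325 t 10.98 F [-0.1  0.1 -0. ]
```

Emit:
{"fn": "apply_moves", "kwargs": {"steps": [[[20,2,1.5,-0.5,0,0,0],[20,2,1.5,-0.5,0,0,0],[45,2,1.5,-0.5,0,0,0],[100,2,1.5,-0.5,0,0,0],[100,2,1.5,-0.5,0,0,0],[100,2,1.5,-0.5,0,0,0],[100,2,-20,0,0,0,0],[100,2,-60,0,0,0,0],[100,2,-100,0,0,0,0],[100,2,-140,0,0,0,0],[100,2,-180,0,0,0,0],[100,2,-200,0,0,0,0]]]}}

```text
time_s: 11.98
ee_pos: [0.4926, -0.3088, 0.2334]
eef_rot: [0.523, -0.521, 0.475, -0.479]
ft_force: [0.9, -0.4, 0.6]
finger_gap: 0.0853
```

```bash
python3 - <<'E'
from h import *
go((.451,.03,.23,5))
t=grab_frame('top')
for q in mark_of(t,"dropper")[:5]: print("t",np.round(q["centre"]),round(q["conf"],2),atz(t,q["centre"],.003).round(4))
save(t,"top2.png",(275,225,365,295),6)
E
```

```text
shift [-341.2    2.4  -11.2] rot [-0.3  0.1  0.2]
now [ 0.4926 -0.3088  0.2334] az 5.1 q [-0.32  0.24  0.98  1.66 -0.21  1.34  0.78] gap 0.0853 t 11.98 F [ 0.9 -0.4  0.6]
t [212. 274.] 0.77 [0.4251 0.2583 0.003 ]
t [254. 279.] 0.72 [0.413  0.1658 0.003 ]
t [471. 238.] 0.68 [ 0.4937 -0.3086  0.003 ]
t [368. 253.] 0.65 [ 0.4664 -0.0822  0.003 ]
```

View pics/top2.png

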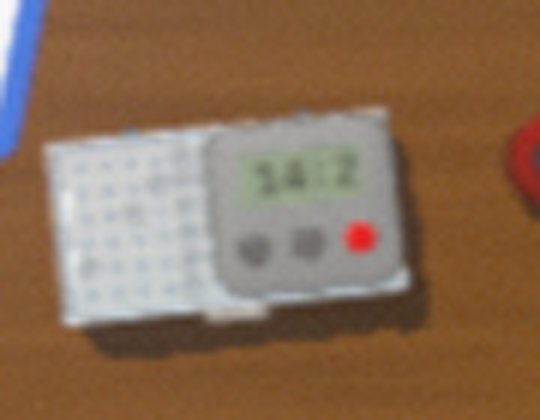

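Dropper is on its mat, 3 mm off. The timer is square on the lid: centre at crop (306,206), yaw about 6°, long side across the picture. Going above it.

Emit:
{"fn": "apply_moves", "kwargs": {"steps": [[[100,-41,0,-2,0,0,0],[100,-82,0,-3,0,0,0],[100,-123,0,-5,0,0,0],[100,-164,0,-6,0,0,0],[100,-205,0,-8,0,-1,0],[100,-246,0,-9,0,-1,0],[100,-287,0,-11,0,-1,0],[100,-310,0,-12,0,-1,0],[100,-322,0,-12,0,-1,0],[100,-322,40,-12,0,-1,0],[100,-322,60,-12,0,-1,0],[100,-322,60,-12,0,-1,0]]]}}

```text
time_s: 13.08
ee_pos: [0.447, 0.011, 0.1637]
eef_rot: [-0.523, 0.529, -0.474, 0.471]
ft_force: [-1.1, -0.9, -0.1]
finger_gap: 0.0852
```

```bash
python3 - <<'E'
from h import *
go((.452,.011,.070,6))
f=grab_frame('wrist')
V=f["view"];K=f["mtx"]
px=f["pixels"].astype(int)
save(f,"w4.png")
def fp(p):
    c=V[:3,:3]@np.array(p)+V[:3,3];r=np.hypot(c[0],c[1]);th=np.arctan2(r,c[2]);return (c[:2]/r*th*K[0,0]+K[:2,2]).round(0)
a=np.radians(6);ex=np.array([np.cos(a),np.sin(a)]);ey=np.array([-np.sin(a),np.cos(a)])
for i,j in((1,1),(1,-1),(-1,-1),(-1,1)):
    q=np.array([.452,.011])+ex*.029*i+ey*.032*j;print(i,j,fp([*q,.089]))
E
```

```text
shift [ 0.3 93.7  5.8] rot [0.5 0.1 0.1]
now [0.447  0.011  0.1637] az 6.1 q [-0.78 -0.1   0.67  2.03  0.07  1.2  -0.04] gap 0.0852 t 13.08 F [-1.1 -0.9 -0.1]
1 1 [377. 199.]
1 -1 [373. 297.]
-1 -1 [283. 296.]
-1 1 [281. 199.]
```

View pics/w4.png

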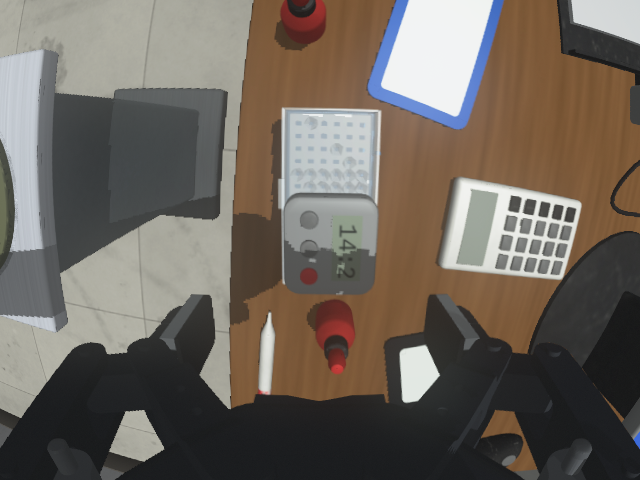

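The timer at wrist x 284–377, rows 193–294 sits within 2–3 mm of the prediction. Descending to grip its sides just above the lid.

Emit:
{"fn": "apply_moves", "kwargs": {"steps": [[[100,-2,0,6,0.5,0,0],[100,-2,40,6,0.5,0,0],[100,-2,70,6,0.5,0,0],[100,-2,85,6,0.5,0,0],[100,-2,93,6,0.5,0,0],[100,-2,93,6,0.5,0,0],[100,-2,93,6,0.5,0,0]]]}}

```text
time_s: 13.72
ee_pos: [0.4577, 0.015, 0.0766]
eef_rot: [0.529, -0.523, 0.47, -0.475]
ft_force: [0.2, 0.7, 0.5]
finger_gap: 0.0855
```

```bash
python3 - <<'E'
from h import *
go((.453,.013,.070,6))
f=grab_frame('scene');save(f,"s5.png",(300,220,380,300),7)
E
```

```text
shift [ 1.4  6.6 -5. ] rot [-0.6  0.1  0. ]
now [0.4577 0.015  0.0766] az 6.1 q [-0.77  0.04  0.7   2.12 -0.03  0.98  0.05] gap 0.0855 t 13.72 F [0.2 0.7 0.5]
```

View pics/s5.png

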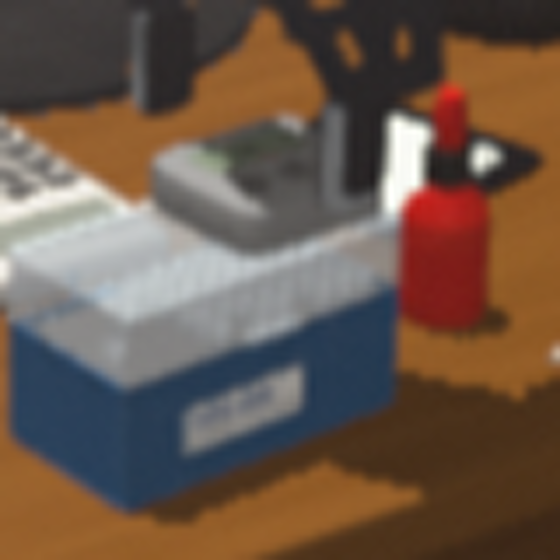

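The fingers straddle the timer. There is a small lag error to take out before closing.

Emit:
{"fn": "apply_moves", "kwargs": {"steps": [[[100,1,0,-5,-0.5,0,0],[100,1,6,-5,-0.5,0,0],[100,1,6,-5,-0.5,0,0],[100,1,6,-5,-0.5,0,0],[55,1,6,-5,-0.5,0,0],[55,1,6,-5,-0.5,0,0],[55,1,6,-5,-0.5,0,0],[55,1,6,-5,-0.5,0,0],[55,1,6,-5,-0.5,0,0],[55,1,6,-5,-0.5,0,0]]], "force": 40}}

```text
time_s: 14.6
ee_pos: [0.4518, 0.0136, 0.0696]
eef_rot: [0.526, -0.526, 0.472, -0.473]
ft_force: [-0.4, -0.2, 4.2]
finger_gap: 0.0571
```

```bash
python3 - <<'E'
from h import *
go((.453,.013,.120,6),(.578,-.1365,.12,15),(.578,-.1365,.003,15))
E
```

```text
shift [  0.7 -50.4   1.1] rot [-0.   0.2 -0. ]
shift [162.8 -50.3 109.4] rot [-0.  -8.8 -0. ]
shift [162.8  66.7 109.3] rot [-0.  -8.8 -0. ]
now [0.4518 0.0136 0.0696] az 6.2 q [-0.77  0.05  0.7   2.13 -0.04  0.98  0.06] gap 0.0571 t 14.6 F [-0.4 -0.2  4.2]
```

Gripped at 57 mm. Lifting and carrying.

Emit:
{"fn": "apply_moves", "kwargs": {"steps": [[[55,0,-20,0,0,0,0],[55,0,-50,0,0,0,0],[55,10,-80,6,0,0,0],[55,35,-90,24,0,-2,0],[55,60,-90,42,0,-4,0],[55,85,-90,60,0,-6,0],[55,110,-90,75,0,-9,0],[55,135,-90,92,0,-9,0],[55,160,-90,107,0,-9,0],[55,162,-90,109,0,-9,0],[55,162,-90,109,0,-9,0],[55,162,-90,109,0,-9,0]]]}}

```text
time_s: 15.6
ee_pos: [0.5764, -0.1354, 0.1584]
eef_rot: [-0.561, 0.562, -0.43, 0.429]
ft_force: [-0.7, 0.7, -0.2]
finger_gap: 0.0573
```

```bash
python3 - <<'E'
from h import *
go((.578,-.1365,.003,15))
f=grab_frame('wrist');save(f,"w6.png")
def fray(f,uv):
    K=f["mtx"];d=(np.array(uv)-[K[0,2],K[1,2]])/K[0,0];th=np.hypot(*d);c=np.r_[d/th*np.sin(th),np.cos(th)]
    V=f["view"];return -V[:3,:3].T@V[:3,3],V[:3,:3].T@c
for q in mark_of(f,"bench_timer")[:2]:
    o,d=fray(f,q["centre"]);print(np.round(q["centre"]),round(q["conf"],2),(o+d*(.16-o[2])/d[2]).round(4))
E
```

```text
shift [  1.6 155.4   1.6] rot [ 0.1  0.1 -0.1]
now [ 0.5764 -0.1354  0.1584] az 15.1 q [-0.51  0.32  0.83  1.72 -0.25  1.22  0.65] gap 0.0573 t 15.6 F [-0.7  0.7 -0.2]
[322. 308.] 0.85 [ 0.578 -0.137  0.16 ]
```

View pics/w6.png

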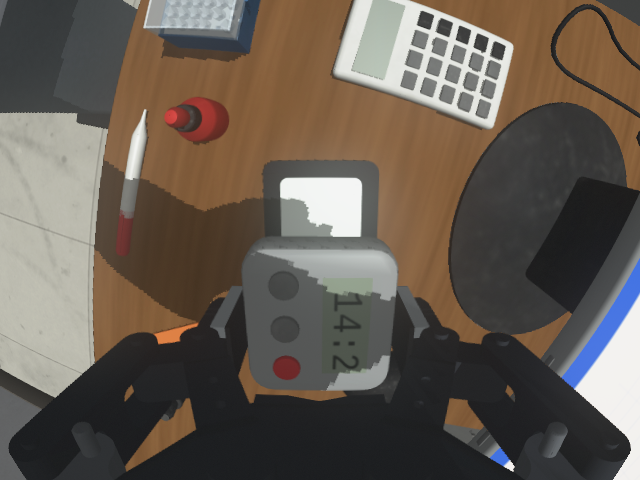

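The timer is square over the black mat, whose footprint shows at (321,207). Lowering it now.

Emit:
{"fn": "apply_moves", "kwargs": {"steps": [[[55,1,30,1,0,0,0],[55,1,70,1,0,0,0],[55,1,105,1,0,0,0],[55,1,130,1,0,0,0],[55,1,145,1,0,0,0],[55,1,153,1,0,0,0],[55,1,155,1,0,0,0],[55,1,155,1,0,0,0],[55,1,155,1,0,0,0],[55,1,155,1,0,0,0]]]}}

```text
time_s: 16.53
ee_pos: [0.5798, -0.1367, 0.006]
eef_rot: [0.562, -0.561, 0.429, -0.431]
ft_force: [-0.9, -0.6, -0.3]
finger_gap: 0.057
```

```bash
python3 - <<'E'
from h import *
go((.578,-.1365,.002,15),(.578,-.1365,.15,6))
E
```

```text
shift [-0.7  4.  -1.6] rot [-0.2  0.2  0. ]
shift [  -0.6 -144.    -1.2] rot [-0.2  9.2  0. ]
now [ 0.5798 -0.1367  0.006 ] az 15.2 q [-0.41  0.51  0.74  1.84 -0.41  0.95  0.77] gap 0.057 t 16.53 F [-0.9 -0.6 -0.3]
```

Emit:
{"fn": "apply_moves", "kwargs": {"steps": [[[55,0,2,-1,0,0,0],[55,0,2,-1,0,0,0],[55,0,2,-1,0,0,0],[55,0,2,-1,0,0,0]]]}}

```text
time_s: 16.87
ee_pos: [0.5775, -0.1368, 0.0024]
eef_rot: [0.562, -0.561, 0.43, -0.43]
ft_force: [-0.1, -0.6, -1.0]
finger_gap: 0.057
```

```bash
python3 - <<'E'
from h import *
go((.578,-.1365,.0016,15))
E
```

```text
shift [-0.2  0.8  0.6] rot [-0.   0.2 -0. ]
now [ 0.5775 -0.1368  0.0024] az 15.2 q [-0.41  0.51  0.73  1.84 -0.42  0.95  0.77] gap 0.057 t 16.87 F [-0.1 -0.6 -1. ]
```

Emit:
{"fn": "apply_moves", "kwargs": {"steps": [[[75,0,0,0,0,0,0],[90,0,0,0,0,0,0],[90,0,0,0,0,0,0],[90,0,0,0,0,0,0],[90,0,-15,0,0,0,0],[100,0,-50,0,0,0,0],[100,0,-90,0,0,0,0],[100,0,-130,0,0,0,0],[100,0,-170,0,0,0,0],[100,0,-190,0,0,0,0]]]}}

```text
time_s: 17.7
ee_pos: [0.5793, -0.1382, 0.1987]
eef_rot: [0.563, -0.56, 0.428, -0.432]
ft_force: [-0.0, 0.2, 0.0]
finger_gap: 0.085
```

```bash
python3 - <<'E'
from h import *
go((.450,.038,.2,5.5))
t=grab_frame('top')
for n in("bench_timer","tips"):
  for q in mark_of(t,n)[:2]: print(n,np.round(q["centre"]),round(q["conf"],2),atz(t,q["centre"],.003 if n[0]=="b" else 0).round(4))
E
```

```text
shift [-203.8   -2.4  -78.9] rot [-0.4  9.6  0.1]
now [ 0.5793 -0.1382  0.1987] az 15.1 q [-0.52  0.28  0.85  1.67 -0.22  1.28  0.64] gap 0.085 t 17.7 F [-0.   0.2  0. ]
bench_timer [392. 203.] 0.58 [ 0.5752 -0.1383  0.003 ]
tips [312. 261.] 0.85 [0.4508 0.0404 0.    ]
```

Timer is within 3 mm of the mat's centre. Going to the tip box.

Emit:
{"fn": "apply_moves", "kwargs": {"steps": [[[100,-35,0,-14,0,0,0],[100,-70,0,-28,0,3,0],[100,-105,0,-42,0,6,0],[100,-140,0,-55,0,9,0],[100,-175,0,-68,0,9.5,0],[100,-195,0,-76,0,9.5,0],[100,-203,0,-79,0,9.5,0],[100,-203,10,-79,0,9.5,0],[100,-203,30,-79,0,9.5,0],[100,-203,30,-79,0,9.5,0],[100,-203,30,-79,0,9.5,0],[100,-203,30,-79,0,9.5,0]]]}}

```text
time_s: 18.85
ee_pos: [0.4486, 0.0371, 0.1622]
eef_rot: [-0.523, 0.524, -0.475, 0.476]
ft_force: [-0.1, 0.1, 0.7]
finger_gap: 0.0853
```

```bash
python3 - <<'E'
from h import *
go((.450,.038,.060,5.5))
f=grab_frame('wrist');save(f,"w7.png")
V=f["view"];K=f["mtx"]
def fp(p):
    c=V[:3,:3]@np.array(p)+V[:3,3];r=np.hypot(c[0],c[1]);th=np.arctan2(r,c[2]);return (c[:2]/r*th*K[0,0]+K[:2,2]).round(0)
a=np.radians(5.5);ex=np.array([np.cos(a),np.sin(a)]);ey=np.array([-np.sin(a),np.cos(a)])
for i,j in((1,1),(1,-1),(-1,-1),(-1,1)):
    print(i,j,fp([*(np.array([.450,.038])+ex*.031*i+ey*.059*j),.071]))
E
```

```text
shift [ -0.9 102.2   1.5] rot [0.  0.  0.1]
now [0.4486 0.0371 0.1622] az 5.5 q [-0.88 -0.11  0.71  2.04  0.08  1.19 -0.11] gap 0.0853 t 18.85 F [-0.1  0.1  0.7]
1 1 [371. 151.]
1 -1 [365. 319.]
-1 -1 [278. 319.]
-1 1 [273. 151.]
```

View pics/w7.png

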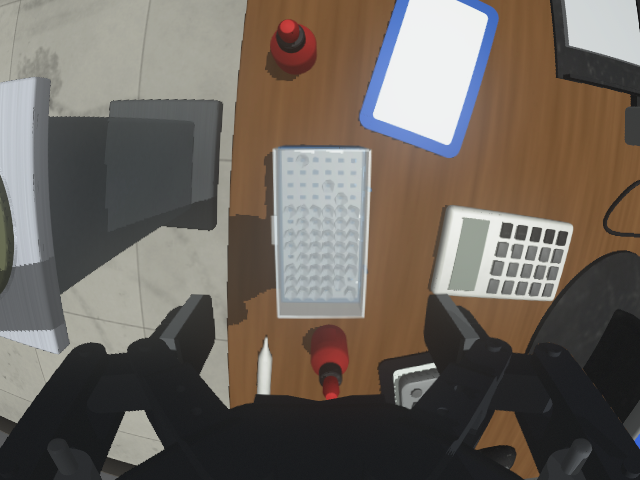

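The box corners match the prediction within 2 mm, and the catch is at (272,230). I'll grip above the catch.

Emit:
{"fn": "apply_moves", "kwargs": {"steps": [[[100,-1,40,1.5,0,0,0],[100,-1,75,1.5,0,0,0],[100,-1,100,1.5,0,0,0],[100,-1,112,1.5,0,0,0],[100,-1,112,1.5,0,0,0],[100,-1,112,1.5,0,0,0],[60,-1,112,1.5,0,0,0],[60,-1,112,1.5,0,0,0],[60,-1,112,1.5,0,0,0],[60,-1,112,1.5,0,0,0],[60,-1,112,1.5,0,0,0]]], "force": 50}}

```text
time_s: 19.82
ee_pos: [0.4506, 0.0398, 0.052]
eef_rot: [0.525, -0.523, 0.475, -0.475]
ft_force: [-1.8, -0.4, 4.9]
finger_gap: 0.0616
```

```bash
python3 - <<'E'
from h import *
go((.450,.038,.11,5.5),(.530,.179,.14,-12),(.530,.179,.053,-12))
E
```

```text
shift [  1.7 -58.   -0.6] rot [-0.1  0.2 -0.1]
shift [-130.8  -87.6   92.9] rot [-0.1 17.7 -0.1]
shift [-130.7   -0.6   92.8] rot [-0.1 17.7 -0.1]
now [0.4506 0.0398 0.052 ] az 5.7 q [-0.87  0.08  0.75  2.15 -0.07  0.93  0.02] gap 0.0616 t 19.82 F [-1.8 -0.4  4.9]
```

Emit:
{"fn": "apply_moves", "kwargs": {"steps": [[[60,0,-20,0,0,0,0],[60,0,-50,0,0,0,0],[60,0,-85,0,0,0,0],[60,0,-105,0,0,0,0],[60,-20,-110,14,0,3,0],[60,-45,-110,32,0,7,0],[60,-70,-110,50,0,11,0],[60,-95,-110,67,0,15,0],[60,-120,-110,85,0,17.5,0],[60,-130,-110,93,0,17.5,0],[60,-130,-110,93,0,17.5,0],[60,-130,-110,93,0,17.5,0]]]}}

```text
time_s: 20.82
ee_pos: [0.5291, 0.1779, 0.1604]
eef_rot: [-0.446, 0.446, -0.548, 0.549]
ft_force: [0.5, 0.4, -2.5]
finger_gap: 0.0612
```

```bash
python3 - <<'E'
from h import *
go((.530,.179,.055,-12))
f=grab_frame('wrist');save(f,"w8.png")
E
```

```text
shift [ -1.3 105.4   0.6] rot [-0.   0.2  0.1]
now [0.5291 0.1779 0.1604] az -11.8 q [-0.97  0.2   0.67  1.8  -0.13  1.19 -0.46] gap 0.0612 t 20.82 F [ 0.5  0.4 -2.5]
```

View pics/w8.png

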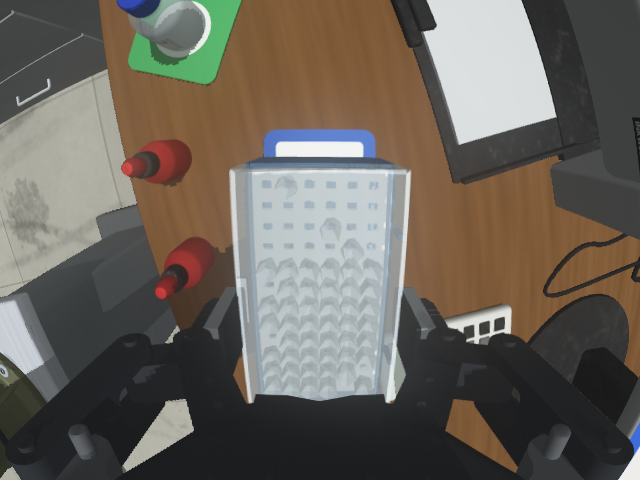

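The box is held level and in line with the blue mat. Lowering it now.

Emit:
{"fn": "apply_moves", "kwargs": {"steps": [[[60,-1,30,0.5,0,0,0],[60,-1,60,0.5,0,0,0],[60,-1,85,0.5,0,0,0],[60,-1,98,0.5,0,0,0],[60,-1,103,0.5,0,0,0],[60,-1,104,0.5,0,0,0],[60,-1,104,0.5,0,0,0],[60,-1,104,0.5,0,0,0],[60,-1,104,0.5,0,0,0]]]}}

```text
time_s: 21.62
ee_pos: [0.531, 0.1795, 0.0578]
eef_rot: [-0.447, 0.445, -0.549, 0.549]
ft_force: [0.1, 0.0, -2.2]
finger_gap: 0.0611
```

```bash
python3 - <<'E'
from h import *
go((.530,.179,.055,-12))
E
```

```text
shift [ 0.7  2.8 -0.9] rot [-0.1  0.2 -0.1]
now [0.531  0.1795 0.0578] az -11.8 q [-0.92  0.32  0.64  1.89 -0.23  1.   -0.39] gap 0.0611 t 21.62 F [ 0.1  0.  -2.2]
```

Emit:
{"fn": "apply_moves", "kwargs": {"steps": [[[60,0,1,0,0,0,0],[60,0,1,0,0,0,0],[60,0,1,0,0,0,0],[75,0,1,0,0,0,0],[100,0,1,0,0,0,0],[100,0,1,0,0,0,0],[100,0,1,0,0,0,0],[100,0,-15,0,0,0,0],[100,0,-50,0,0,0,0],[100,0,-90,0,0,0,0],[100,0,-130,0,0,0,0],[100,0,-170,0,0,0,0]]]}}

```text
time_s: 22.62
ee_pos: [0.5297, 0.1786, 0.2282]
eef_rot: [0.446, -0.446, 0.549, -0.549]
ft_force: [0.9, 0.2, -0.2]
finger_gap: 0.0851
```

```bash
python3 - <<'E'
from h import *
go((.530,.179,.25,-12))
f=grab_frame('top')
for t,z in (("white_bottle",.003),("dropper",.003),("bench_timer",.003),("tips",.003),("calc",0),("marker",0)):
    print(t,[(np.round(a["centre"]).tolist(),round(a["conf"],2),atz(f,a["centre"],z).round(4)[:2].tolist()) for a in mark_of(f,t)[:4]])
save(f,"topE.png",(130,160,500,300),2.1)
E
```

```text
shift [ -0.4 -21.8   0.3] rot [-0.   0.1 -0. ]
now [0.5297 0.1786 0.2282] az -11.9 q [-0.99  0.14  0.68  1.71 -0.09  1.32 -0.5 ] gap 0.0851 t 22.62 F [ 0.9  0.2 -0.2]
white_bottle [([164.0, 262.0], 0.88, [0.4535, 0.3614])]
dropper [([470.0, 239.0], 0.78, [0.4924, -0.3066]), ([366.0, 252.0], 0.77, [0.4689, -0.079]), ([256.0, 281.0], 0.59, [0.4086, 0.1615]), ([390.0, 203.0], 0.38, [0.574, -0.1332])]
bench_timer [([392.0, 202.0], 0.93, [0.5772, -0.1386]), ([473.0, 239.0], 0.61, [0.4919, -0.3121]), ([246.0, 226.0], 0.32, [0.5296, 0.182])]
tips [([247.0, 228.0], 0.79, [0.5254, 0.1814])]
calc [([320.0, 180.0], 0.65, [0.6269, 0.0193])]
marker [([394.0, 279.0], 0.88, [0.4085, -0.1389])]
```

View pics/topE.png

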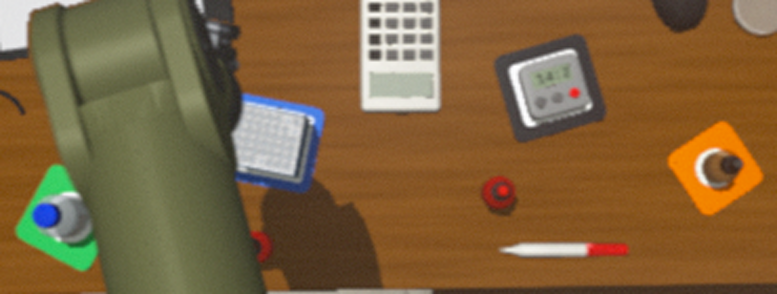

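All four stand square on their mats, within about 5 mm, and the bystanders haven't moved. Handing in.

```bash
python3 -c "
from workcell import close_job
print(close_job())"
```

```text
the job is handed in; nothing more can be done
None
```

I took the pile apart from the top (white bottle, brown dropper, timer, tip box), stood each thing on its own mat, and handed the job in at about 23 s of the 106 s allowed.

- **Position:** the last top-camera check put each thing's centre within about 5 mm of its mat's centre; the limit is 12 mm. White bottle was about 4 mm off, dropper 1–2 mm, timer 2–3 mm and tip box about 5 mm.
- **Alignment:** the timer and the tip box look square to their footprints and everything looks upright. This was judged by eye in the last picture, where the arm hid part of the tip box and the green mat.
- **Bystanders:** the calculator and the marker read where they were at the start, to within a few mm. The red look-alikes were not touched.
- **Robot:** the gripper was open and clear above the tip box, with only sensor-noise force readings.
- **Disagreements:** none beyond the networks' scatter of a few mm and some low-confidence false hits. The hand-in reported no verdict.

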